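# Open the gauge reader and lay out its setting block

### The job

Get the bench gauge reader ready for zeroing: take the orange tab and swing the stiff screen up until it stands in line with the yellow index arm beside it. The setting block underneath is sunk in its nest with no room for fingers, so press its near end (away from the hinge) gently down until the far end rocks up and stays up by itself, then take it out by the raised end and lay it flat on the middle of the black measuring pad beside the nest. Leave the screen in line with the index arm, do not shift that arm, and leave the other things on the table alone.

Things in the scene. Friction and masses are not known exactly. Their poses are not given: they have to be found in the camera images.
- reader: Grey bench instrument, fixed to the table: base 167 (x) x 190 (y) x 50 mm high, its flat deck at z = 50 mm. Origin on the table under the nest's centre; x points from the front (the screen's free edge, 55 mm from the origin) to the hinge at the back (x = 90 mm), y to the left, z up.
- screen_hinge (a point): Middle of the screen's hinge line, 62 mm above the table; axes as the reader's. The hinge runs along y.
- screen (a joint): Angle of the grey hinged screen (rad): 0 shut (flat over the deck), grows as its front edge goes up and back; 1.57 upright; stop at 2.3. The hinge is stiff (about 0.65 N m of friction) and the screen stays where it is left. The screen is 148 mm wide, 12 mm thick, 145 mm from hinge to free edge. The tab tends to creep between the fingers on a long swing.
- screen_tab (a point): Grip point in the orange ribbed tab in the middle of the screen's free edge, 161 mm from the hinge line; moves with the screen. The tab is 18 mm wide (y), 12 mm thick and sticks 30 mm out past the free edge (145 to 175 mm from the hinge line), over free air in front of the base; gripped by its two sides it can pivot between the fingers. Axes: the screen's (x from free edge to hinge).
- index (a joint): Angle of the thin yellow index arm on the right-hand end of the hinge pin (98 mm right of the middle), counted like the screen's: the screen is in line with it when both joints read the same. It moves if bumped and must stay as found.
- index_tip (a point): Point near the free end of the yellow index arm, 85 mm from the hinge line; the arm is 5 mm thick (y) and 10 mm wide. Its axes are the arm's (x from free end to hinge).
- nest (a point): Middle of the bright-framed nest in the deck, at deck height (50 mm), 90 mm in front of the hinge line; axes as the reader's. Its rear part (x from -3 to +32 mm) is 25 mm wide (y) and fits the block; its front part, the press dish (x from -39 to -3 mm), is 44 mm wide so that shut fingers can follow the block's front end down.
- rock_edge (a point): Edge in the nest's floor, 2 mm in front of the nest's middle, 12.5 mm below the deck: behind it (+x) is the shelf on which the block lies level, in front a well 26.5 mm deep. Pressed down with a few newtons near its front end, the block rocks about 30 degrees about this edge until its front end meets the well's floor, and stays so by itself, the far end's top about 16 mm above the deck.
- block_centre (a point): Centre of the light grey setting block with a dark inset on top (22 x 60 x 14 mm, about 0.14 kg, x across the width, y along the 60 mm length, z up). At the start it lies in the nest with its length along the reader's x axis, its top 1.5 mm above the deck, under the screen.
- jar: Bystander: small clear jar, 52 mm across, 58 mm high; origin under its centre.
- spool: Bystander: wooden spool of white string, 52 mm across, 48 mm high; origin under its centre.
- mould_release: Bystander: pale spray can, 53 mm across, 155 mm high; origin under its centre.
- pad (a point): Middle of the top of the black measuring pad on the deck, 52 mm left (+y) of and 4 mm in front of the nest's middle, 52 mm above the table (2 mm above the deck); axes as the reader's. The pad is 84 mm (x) by 50 mm (y), with a bright edge strip.
- green_plate: Bystander: dark green steel plate, 110 x 150 x 8 mm, lying flat on the table; origin under its centre.

How it is judged:
By the outcome, as a careful person would: the job done as asked, in the order asked, and still so for the second after the job is handed in, with the robot touching nothing.
It also fails if it takes over 56 s, if anything falls off the work surface, if the arm or the gripper's body presses on something with over 40 N, if the wrist force passes 120 N, or if a joint passes its speed limit or range.

### The arm

A 6-joint arm with a two-finger parallel gripper is mounted at the origin on the work surface; the furniture and walls round the work are solid. World frame = base frame: x ahead of the robot, y to its left, z up, the work surface at z = 0. Lengths are in m, angles in rad, forces in N, time in s.
With the tool pointing down it reaches from about 0.425 to 0.925 m from the base axis. Payload 12.5 kg.
Tool frame: the origin (TCP) lies at the very end of the fingers, on their centre line; the grasp point (between the pads) lies 19 mm behind it (env.hold_point_z is the distance from the TCP to the grasp point, in m); z points along the fingers, y is the line along which they close (so a half turn about z gives the same grasp; the last joint's range is limited). The gripper opens to 85 mm and grips with 20 to 120 N. Pads are 22 mm wide; open, the fingers measure 114 mm over their backs; the gripper's body (76 mm by 85 mm) begins 54 mm behind the grasp point. The pads swing forward as they close: fully open they stand 13 mm farther back than shut.
Start: joints at [1.145, 0.491, 1.559, -0, 1.092, -0.106], TCP at [0.196, 0.593, 0.231] pointing down, gripper open.
Joint ranges: [-3.1, 3.1], [-0.84, 2.19], [0.05, 2.79], [-1.13, 4.28], [0.06, 2.93], [-2.69, 2.69]. Speed limits (rad/s): [2.22, 2.22, 2.79, 3.14, 3.14, 3.14].

### API

Orientations are given as [roll, pitch, yaw] about the fixed x, y, z axes, in that order (R = Rz(yaw) Ry(pitch) Rx(roll)).
In Python, from plant import env gives the robot as it stands.
- The arm moves only by the tool carry_out, never from a script. Its argument "moves" is a list of rows, each a list of 7 numbers: the shift along the world's x, y, z in m, then the turn, a rotation vector about the world's x, y, z in degrees, then the opening, from -1 (shut) to 1 (fully open). In form: [[x, y, z, ax, ay, az, grip], ...]. A call has 1 to 8 rows; each row is the pose to reach, as a shift and turn from the pose commanded when the call began; what a row does not reach only later rows make up. A row lasts 1/8 s, in which the tool goes at most 62.5 mm and 10.7 degrees, less where a joint would pass 70% of its speed; a pose out of reach is approached as far as the arm can. A call with a gripper value outside its range is refused whole. The fingers move at their own pace and stop on an object; "newtons" is the grip in N (left out, the last holds). Time passes only in rows, so rows that repeat a pose let the fingers close. It gives the time, the measured TCP pose, the force, the opening and the grip force at its end, in the units of the state.
- env.get_state(): the state, without advancing time (a new reading comes with each control period).
- env.grab_frame(name): name is "side" or "top" or "wrist"; returns a dict with "img" (480x640x3 uint8, red, green, blue), "intrinsics" (3x3 intrinsics, pixels), "k1" (the pictures are not rectified: a ray, as slopes to the right and down, at radius r is drawn at 1 + k1 r^2 times it, then the intrinsics apply), "cam_to_world" (4x4, takes a point from camera to world coordinates). Camera axes: x right, y down, z forward; pixel columns grow to the right and rows downward; lengths in m; the calibration is good to about 2 mm. A picture is of the moment at which its call begins. There is no depth.
- env.finish_job(): hands the job in; it is judged then, once.
The state is a dict: "time": time; "joint_pos": joint angles; "joint_vel": joint speeds; "effort": joint torques, N m; "ee_pos": TCP position; "tcp_rot": TCP orientation; "ft_force": force on the tool from outside, world axes, zero at the start; "moment": the same for the moment, N m; "width": opening from 0.0 (shut) to 1.0 (fully open); "grip_force": force on a finger pad.
Only numpy, scipy, OpenCV 4.12 (cv2) and the standard library are available. Lean on these libraries where they do the work, as an engineer would, in place of code of your own. Each camera call takes 0.05 s, during which the arm holds its last target. There are 200 camera calls.

## Working session

There is one attempt and no reset: what is moved stays moved. The work goes in short steps, Python scripts to look and compute and a tool call to move; the robot and the scene stay as the last step left them, time stands still between calls to the robot, and variables do not carry over. Pictures are saved under pics/ and viewed, at most 10 in all, crops included, and the job is handed in when it is done.

Besides the shell and the picture viewer there is one more tool, called in YAML: its name, and indented under it one key for each argument. carry_out: Moves the arm, as the interface text tells. Its arguments: {"type":"object","properties":{"moves":{"type":"array","items":{"type":"array","items":{"type":"number"}}},"newtons":{"type":"number"}},"required":["moves"]}

```bash
mkdir -p pics; ls
python3 - <<'E'
from plant import env
import cv2, numpy as np
s=env.get_state(); print({k:np.round(v,3).tolist() for k,v in s.items()}, env.hold_point_z)
f={n:env.grab_frame(n) for n in("side","top","wrist")}
import pickle; pickle.dump(f,open("f0.pkl","wb"))
for n in f: print(n,np.round(f[n]["cam_to_world"],3).tolist(),f[n]["intrinsics"].tolist(),f[n]["k1"])
cv2.imwrite("pics/top0.png",f["top"]["img"][:,:,::-1]); cv2.imwrite("pics/side0.png",f["side"]["img"][:,:,::-1])
E
```

```text
pics
{'time': 0.0, 'joint_pos': [1.145, 0.492, 1.559, -0.0, 1.092, -0.106], 'joint_vel': [-0.002, 0.0, -0.001, -0.0, -0.0, -0.0], 'effort': [0.002, -61.844, -26.16, -0.0, 0.004, 0.0], 'ee_pos': [0.196, 0.593, 0.231], 'tcp_rot': [-3.14, -0.0, 2.822], 'ft_force': [-0.278, -0.26, -0.521], 'moment': [0.004, 0.005, -0.02], 'grip_force': 0.0, 'width': 1.001} 0.0187
side [[1.0, -0.001, 0.028, 0.523], [-0.022, -0.643, 0.766, -0.802], [0.017, -0.766, -0.643, 0.788], [0.0, 0.0, 0.0, 1.0]] [[460.20058709084776, 0.0, 322.8922368131775], [0.0, 460.20058709084776, 239.1541283891178], [0.0, 0.0, 1.0]] -0.07255786416610416
top [[-0.016, -0.988, 0.151, 0.341], [-1.0, 0.016, -0.001, 0.009], [-0.001, -0.151, -0.989, 1.285], [0.0, 0.0, 0.0, 1.0]] [[547.7678481672825, 0.0, 319.3181321434684], [0.0, 547.7678481672825, 240.11415905715066], [0.0, 0.0, 1.0]] -0.0921916835822178
wrist [[0.314, 0.91, 0.272, 0.126], [0.949, -0.3, -0.091, 0.616], [-0.001, 0.287, -0.958, 0.373], [0.0, 0.0, 0.0, 1.0]] [[359.4210813118932, 0.0, 316.9464919189502], [0.0, 359.4210813118932, 242.44862240864333], [0.0, 0.0, 1.0]] -0.07418285006021712
```

View pics/top0.png

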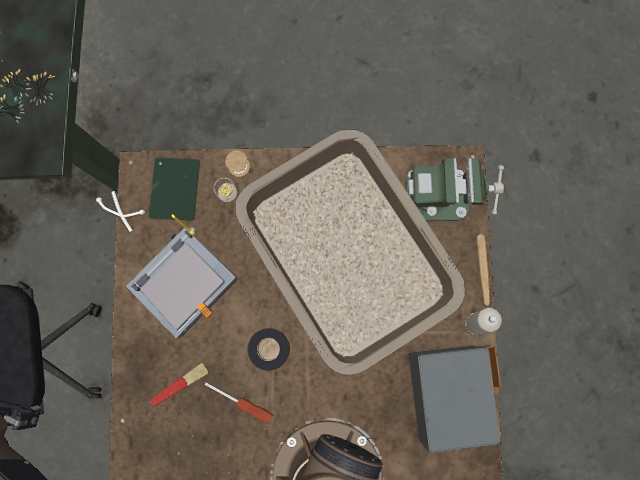

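View pics/side0.png

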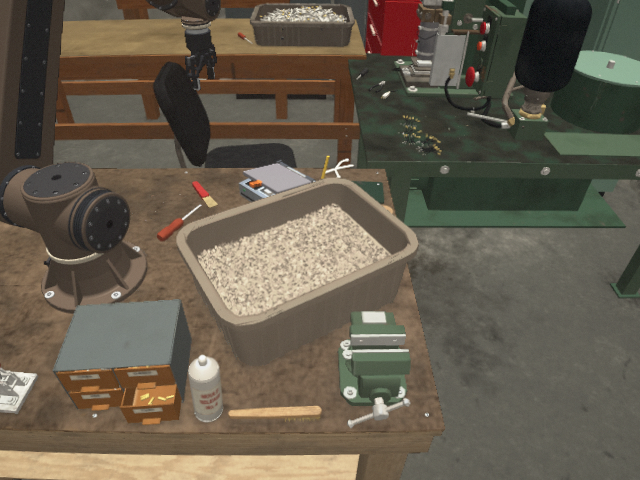

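The top view shows the reader around (181,284), with the orange tab at (206,310), the yellow index near (183,224), and the hinge side at upper left. In the side view the reader is partly behind the tub, with the index standing at about (325,167).

```bash
cat > h.py <<'E'
import numpy as np, cv2, pickle
def ray(f,uv):
    K=f["intrinsics"];d=np.array([f["k1"],0,0,0,0.])
    # k1 model same as OpenCV's
    p=cv2.undistortPoints(np.array([[uv]],float),K,d)[0,0]
    T=f["cam_to_world"];v=T[:3,:3]@[p[0],p[1],1];return T[:3,3],v/np.linalg.norm(v)
def onz(f,uv,z):
    o,v=ray(f,uv);return o+v*(z-o[2])/v[2]
def onplane(f,uv,p,n):
    o,v=ray(f,uv);return o+v*(np.dot(n,np.subtract(p,o))/np.dot(n,v))
def proj(f,P):
    T=np.linalg.inv(f["cam_to_world"]);r,_=cv2.Rodrigues(T[:3,:3])
    return cv2.projectPoints(np.atleast_2d(np.array(P,float)),r,T[:3,3],f["intrinsics"],np.array([f["k1"],0,0,0,0.]))[0][:,0]
def hsv(f): return cv2.cvtColor(f["img"],cv2.COLOR_RGB2HSV)
def mask(f,lo,hi,box=None):
    m=cv2.inRange(hsv(f),np.array(lo),np.array(hi))
    if box: 
        k=np.zeros_like(m);x0,y0,x1,y1=box;k[y0:y1,x0:x1]=1;m=m*k
    return m
def big(m):
    c=cv2.findContours(m,cv2.RETR_EXTERNAL,cv2.CHAIN_APPROX_NONE)[0]
    return max(c,key=cv2.contourArea)
E
python3 - <<'E'
from h import *
f=pickle.load(open("f0.pkl","rb"));t=f["top"]
H=hsv(t);print(H[285,180],H[310,206],H[230,188],H[320,178])
m=mask(t,(5,170,150),(18,255,255),(190,290,225,330));c=big(m);b=cv2.minAreaRect(c);print("tab",b,onz(t,b[0],.062))
h=H[285,180].astype(int)
m=mask(t,h-[12,12,30],h+[12,12,30],(120,220,245,345));c=big(m);b=cv2.minAreaRect(c);print("screen",b)
for z in(.068,):
    P=np.array([onz(t,p,z) for p in cv2.boxPoints(b)]);print(P.round(3),np.linalg.norm(np.diff(P,axis=0),axis=1))
    C=onz(t,b[0],z);print("C",C)
cv2.imwrite("pics/c.png",cv2.resize(np.hstack([t["img"][200:350,110:260],f["side"]["img"][140:290,230:380]])[:,:,::-1],None,fx=2.6,fy=2.6,interpolation=cv2.INTER_CUBIC))
E
```

```text
[165   9 171] [ 15 170 204] [ 24 166 164] [168   7 171]
tab ((204.25001525878906, 309.7500305175781), (14.142135620117188, 7.77817440032959), 45.0) [0.37471661 0.26684176 0.062     ]
screen ((180.7106475830078, 285.7180480957031), (53.77232360839844, 68.53766632080078), 44.25593948364258)
[[0.417 0.417 0.068]
 [0.526 0.311 0.068]
 [0.44  0.222 0.068]
 [0.333 0.328 0.068]] [0.15285749 0.12337926 0.15090798]
C [0.42853431 0.31931563 0.068     ]
```

View pics/c.png

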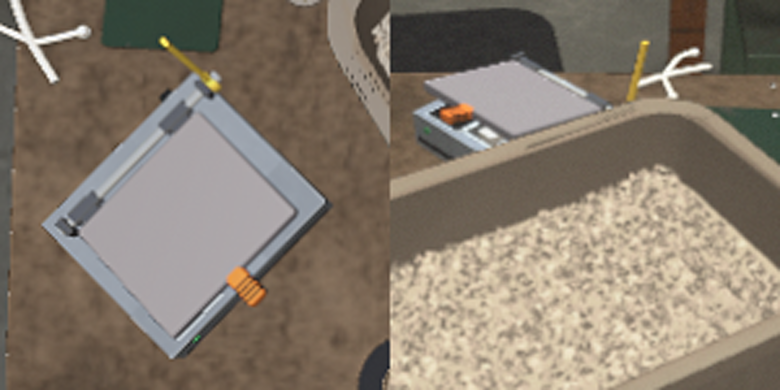

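The crop shows the screen shut or nearly so, with the tab's middle at (247,285). The index runs from the pin at (213,88) to its tip at (165,42), and appears leaning back. In the side half, the tab is at (457,113) and the index tip at (645,43).

```bash
cat >> h.py <<'E'
def tri(fa,ua,fb,ub):
    o1,v1=ray(fa,ua);o2,v2=ray(fb,ub)
    A=np.stack([v1,-v2],1);s=np.linalg.lstsq(A,o2-o1,rcond=None)[0]
    a,b=o1+s[0]*v1,o2+s[1]*v2
    return (a+b)/2,np.linalg.norm(a-b)
E
python3 - <<'E'
from h import *
f=pickle.load(open("f0.pkl","rb"));t,s=f["top"],f["side"]
T=lambda x,y:(110+x/2.6-.3,200+y/2.6-.3)
S=lambda x,y:(230+(x-390)/2.6-.3,140+y/2.6-.3)
for n,a,b in[("tab",(247,285),(457,113)),("idx tip",(164,41),(645,43)),("free R corner",(297,212),(513,137)),("free L corner",(174,336),(425,82)),("hinge R corner",(202,112),(608,105))]:
    p,e=tri(t,T(*a),s,S(*b));print(n,p.round(4),round(e,4))
for n,a,z in[("deckR front",(327,204),.05),("deckL front",(175,357),.05),("deckL back",(44,225),.05),("deckR back",(200,73),.05),("pinR",(213,88),.062),("pinL",(66,228),.062)]:
    print(n,onz(t,T(*a),z).round(4))
E
```

```text
tab [0.3748 0.2586 0.0968] 0.0004
idx tip [0.5731 0.3199 0.1457] 0.0001
free R corner [0.4356 0.2176 0.0943] 0.0007
free L corner [0.3339 0.3194 0.0972] 0.0016
hinge R corner [0.5291 0.3048 0.076 ] 0.0098
deckR front [0.4454 0.1991 0.05  ]
deckL front [0.3148 0.3304 0.05  ]
deckL back [0.43   0.4491 0.05  ]
deckR back [0.563 0.313 0.05 ]
pinR [0.5473 0.2982 0.062 ]
pinL [0.4264 0.4252 0.062 ]
```

The screen starts slightly raised, at about 0.2 rad. The reader's yaw is about 45°, the hinge middle is near (0.4845, 0.369), and the index is near 1.9 rad. I'm going above the tab for a close look.

carry_out:
  moves:
    - [0.02, -0.04, 0, 0, 0, 8, 1]
    - [0.045, -0.085, 0, 0, 0, 17, 1]
    - [0.07, -0.13, 0, 0, 0, 26, 1]
    - [0.095, -0.18, 0, 0, 0, 35, 1]
    - [0.12, -0.23, 0, 0, 0, 44, 0.2]
    - [0.145, -0.275, 0, 0, 0, 53, 0.2]
    - [0.165, -0.315, 0, 0, 0, 61, 0.2]
    - [0.177, -0.335, 0, 0, 0, 63.3, 0.2]
  newtons: 60

```text
time: 1.15
ee_pos: [0.3741, 0.2565, 0.2314]
tcp_rot: [-3.142, -0.0, -2.356]
ft_force: [-0.1, 0.7, 0.6]
width: 0.601
grip_force: 0.0
```

carry_out:
  moves:
    - [0, 0, 0, 0, 0, 0, 0.2]
    - [0, 0, 0, 0, 0, 0, 0.2]

```text
time: 1.4
ee_pos: [0.3732, 0.2587, 0.2313]
tcp_rot: [3.141, -0.0, -2.357]
ft_force: [-0.1, -0.5, -0.1]
width: 0.597
grip_force: 0.0
```

```bash
cat > snap.py <<'E'
import sys,pickle,cv2
from plant import env
n=sys.argv[1]; f={k:env.grab_frame(k) for k in sys.argv[2].split(",")}
s=env.get_state(); f["state"]=s
pickle.dump(f,open(n+".pkl","wb"))
for k in f:
    if k!="state": cv2.imwrite(f"pics/{n}_{k}.png",f[k]["img"][:,:,::-1])
print(round(float(s["time"]),2),s["ee_pos"].round(4) if hasattr(s["ee_pos"],"round") else s["ee_pos"],s["tcp_rot"],s["width"])
E
python3 snap.py a wrist
```

```text
1.45 [0.3731 0.259  0.2313] [ 3.14132039e+00 -1.08851956e-04 -2.35661177e+00] 0.6010741099815139
```

View pics/a_wrist.png

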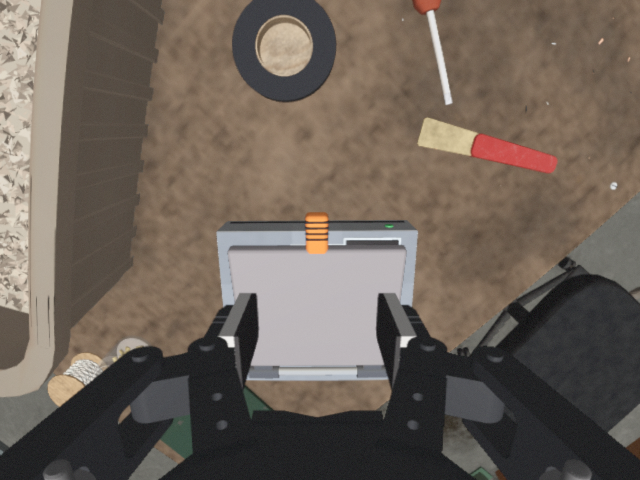

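The wrist picture shows the tab at (317,233), the base front edge at v≈226 from u=219 to 415, and the screen between the open fingers.

Run:
```python
from h import *
f=pickle.load(open("a.pkl","rb"));w=f["wrist"]
c=big(mask(w,(5,150,120),(22,255,255),(290,200,350,265)));b=cv2.minAreaRect(c);x,y,ww,hh=cv2.boundingRect(c);print(b,(x,y,ww,hh))
t0=pickle.load(open("f0.pkl","rb"))
tc=(x+ww/2-.5,y+hh/2-.5)
for z in(.09,.097,.103): print(z,onz(w,tc,z).round(4),"tip",onz(w,(tc[0],y),z).round(4),"width",np.linalg.norm(onz(w,(x,tc[1]),z)-onz(w,(x+ww,tc[1]),z)).round(4))
print("tri",tri(w,tc,t0["top"],(204.5,309.3)))
L,R=onz(w,(219,231),.05),onz(w,(415,230),.05);print("deck front",L,R,np.linalg.norm(L-R),np.degrees(np.arctan2(*(L-R)[1::-1])))
```

```text
((316.5, 246.0), (12.0, 21.0), 90.0) (306, 240, 22, 13)
0.09 [0.3832 0.2694 0.09  ] tip [0.3795 0.2658 0.09  ] width 0.0182
0.097 [0.3816 0.2679 0.097 ] tip [0.3781 0.2643 0.097 ] width 0.0177
0.103 [0.3803 0.2665 0.103 ] tip [0.3768 0.2631 0.103 ] width 0.0173
tri (array([0.37345834, 0.25541155, 0.1341215 ]), np.float64(0.008391847063535457))
deck front [0.44605708 0.20322647 0.05      ] [0.31580183 0.33236486 0.05      ] 0.18342070169089544 -44.75330553976203
```

Run:
```python
from h import *
f=pickle.load(open("a.pkl","rb"));w=f["wrist"];t0=pickle.load(open("f0.pkl","rb"))
H=np.array([.4845,.369,.062]);xr=np.array([1,1,0])/2**.5;yr=np.array([-1,1,0])/2**.5
for th in(.1,.15,.2,.25,.3):
    P=lambda r,q,h:H-r*np.cos(th)*xr+r*np.sin(th)*np.array([0,0,1])+q*yr+h*np.array([np.sin(th)*xr[0],np.sin(th)*xr[1],np.cos(th)])
    Q=[P(175,0,6) for _ in()]+[P(.175,0,.006),P(.145,0,.006),P(.145,.074,.006),P(.145,-.074,.006)]
    print(th,"wrist",proj(w,Q).round(1).tolist(),"top",proj(t0["top"],Q).round(1).tolist())
```

```text
0.1 wrist [[315.0, 207.4], [315.1, 241.5], [402.3, 241.5], [227.9, 241.6]] top [[211.3, 315.3], [202.1, 305.8], [178.1, 330.0], [226.0, 281.6]]
0.15 wrist [[314.9, 211.3], [315.0, 245.4], [404.1, 245.3], [225.9, 245.5]] top [[210.1, 314.8], [201.0, 305.3], [176.9, 329.7], [225.0, 281.0]]
0.2 wrist [[314.9, 215.9], [315.0, 249.8], [406.0, 249.7], [224.0, 249.9]] top [[208.7, 314.1], [199.8, 304.7], [175.6, 329.2], [224.0, 280.3]]
0.25 wrist [[314.8, 221.2], [315.0, 254.8], [407.9, 254.7], [222.0, 254.9]] top [[207.2, 313.3], [198.5, 303.9], [174.1, 328.6], [222.8, 279.4]]
0.3 wrist [[314.8, 227.4], [314.9, 260.4], [409.8, 260.3], [220.0, 260.4]] top [[205.5, 312.4], [197.1, 303.1], [172.5, 327.9], [221.5, 278.4]]
```

Screen angle is about 0.17 rad, and the tab grip point is near (0.370, 0.256, 0.089). I'm descending with the tips 12 mm past the tab's mid-plane, then gripping.

carry_out:
  moves:
    - [-0.004, -0.003, -0.05, 0, 0, 0, 0.2]
    - [-0.004, -0.003, -0.1, 0, 0, 0, 0.1]
    - [-0.004, -0.003, -0.135, 0, 0, 0, 0.0]
    - [-0.004, -0.003, -0.154, 0, 0, 0, 0.0]
    - [-0.004, -0.003, -0.154, 0, 0, 0, -1]
    - [-0.004, -0.003, -0.154, 0, 0, 0, -1]
    - [-0.004, -0.003, -0.154, 0, 0, 0, -1]
    - [-0.004, -0.003, -0.154, 0, 0, 0, -1]
  newtons: 70

```text
time: 2.45
ee_pos: [0.3699, 0.2552, 0.0782]
tcp_rot: [-3.141, 0.001, -2.356]
ft_force: [5.9, -8.4, -5.5]
width: 0.195
grip_force: 68.3
```

```bash
python3 snap.py b wrist
python3 - <<'E'
import numpy as np
H=np.array([.4834,.370,.062]);xr=np.array([1,1,0])/2**.5
r=.164;off=.0125;a0=.17
P=lambda th:H-r*np.cos(th)*xr+np.array([0,0,r*np.sin(th)])
for th in np.arange(.17,2.0,.08): print(round(th,2),(P(th)-P(a0)).round(4))
E
```

```text
2.5 [0.37   0.2552 0.0782] [-3.14057365e+00  9.84115898e-04 -2.35606631e+00] 0.19174734192918655
0.17 [0. 0. 0.]
0.25 [0.0019 0.0019 0.0128]
0.33 [0.0046 0.0046 0.0254]
0.41 [0.0079 0.0079 0.0376]
0.49 [0.012  0.012  0.0494]
0.57 [0.0167 0.0167 0.0608]
0.65 [0.022  0.022  0.0715]
0.73 [0.0279 0.0279 0.0816]
0.81 [0.0343 0.0343 0.091 ]
0.89 [0.0413 0.0413 0.0997]
0.97 [0.0487 0.0487 0.1075]
1.05 [0.0566 0.0566 0.1145]
1.13 [0.0648 0.0648 0.1206]
1.21 [0.0734 0.0734 0.1257]
1.29 [0.0822 0.0822 0.1298]
1.37 [0.0912 0.0912 0.133 ]
1.45 [0.1003 0.1003 0.1351]
1.53 [0.1096 0.1096 0.1361]
1.61 [0.1188 0.1188 0.1361]
1.69 [0.1281 0.1281 0.1351]
1.77 [0.1372 0.1372 0.133 ]
1.85 [0.1463 0.1463 0.1299]
1.93 [0.1551 0.1551 0.1258]
```

The tab is gripped. First part of the swing, tool kept upright.

carry_out:
  moves:
    - [0.002, 0.002, 0.0128, 0, 0, 0, -1]
    - [0.0048, 0.0045, 0.0254, 0, 0, 0, -1]
    - [0.0082, 0.0076, 0.0376, 0, 0, 0, -1]
    - [0.0123, 0.0117, 0.0494, 0, 0, 0, -1]
    - [0.017, 0.0164, 0.0608, 0, 0, 0, -1]
    - [0.0223, 0.0217, 0.0715, 0, 0, 0, -1]
    - [0.0282, 0.0276, 0.0816, 0, 0, 0, -1]
    - [0.0346, 0.034, 0.091, 0, 0, 0, -1]

```text
time: 3.5
ee_pos: [0.4043, 0.2897, 0.1688]
tcp_rot: [-3.141, 0.001, -2.356]
ft_force: [7.2, 3.1, -21.7]
width: 0.192
grip_force: 68.6
```

```bash
python3 snap.py c wrist,side,top; python3 -c "
from plant import env;s=env.get_state();print(s['ft_force'],s['moment'],s['grip_force'])"
```

```text
3.65 [0.4049 0.2902 0.1694] [-3.14055375e+00  2.91592501e-03 -2.35582895e+00] 0.19234228464596065
[ 6.16688828  3.26861617 -8.43085447] [ 0.15937304 -0.77615642  0.09363238] 70.2046000957489
```

View pics/c_wrist.png

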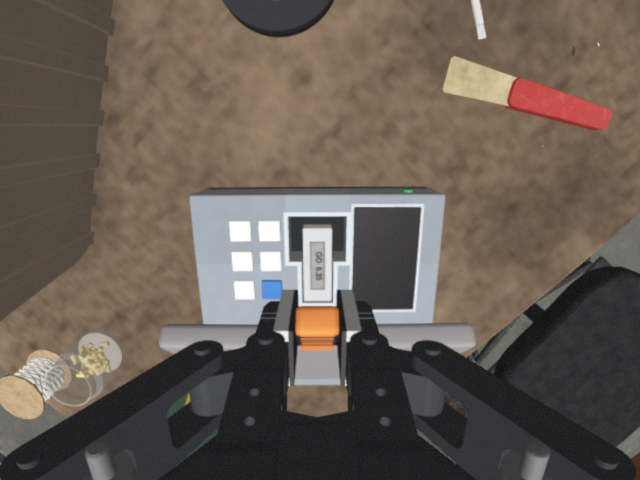

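The picture shows the tab held and the screen risen. The block is at u 302–333, v 224–303 in its nest, and the pad at u 354–421, v 206–311. I'm continuing the swing.

carry_out:
  moves:
    - [0.007, 0.007, 0.0087, 0, 0, 0, -1]
    - [0.0144, 0.0144, 0.0165, 0, 0, 0, -1]
    - [0.0223, 0.0223, 0.0235, 0, 0, 0, -1]
    - [0.0305, 0.0305, 0.0296, 0, 0, 0, -1]
    - [0.0391, 0.0391, 0.0347, 0, 0, 0, -1]
    - [0.0479, 0.0479, 0.0388, 0, 0, 0, -1]
    - [0.0569, 0.0569, 0.042, 0, 0, 0, -1]
    - [0.066, 0.066, 0.0441, 0, 0, 0, -1]

```text
time: 4.65
ee_pos: [0.47, 0.3559, 0.2126]
tcp_rot: [3.141, -0.001, -2.356]
ft_force: [-3.8, -4.0, -13.2]
width: 0.191
grip_force: 68.4
```

```bash
python3 snap.py d top,side
python3 - <<'E'
from h import *
w=pickle.load(open("c.pkl","rb"))["wrist"]
g=cv2.cvtColor(w["img"],cv2.COLOR_RGB2GRAY)
# block bright top front/left/right edges ; pad inner black
print("row265",g[265,284:356].tolist());print("col308",g[205:232,308].tolist())
m=(g[195:320,350:430]<60).astype(np.uint8)*255;c=big(m);x,y,ww,hh=cv2.boundingRect(c);x+=350;y+=195;print("padblack",x,y,ww,hh)
q=[(x,y),(x+ww-1,y),(x+ww-1,y+hh-1),(x,y+hh-1)];P=np.array([onz(w,p,.052) for p in q]);print(P.round(4),np.linalg.norm(np.diff(P,axis=0),axis=1),"mid",P.mean(0).round(4))
q=[(302,224.5),(332.5,224.5)];P=[onz(w,p,.0515) for p in q];print("block front",np.round(P,4),np.mean(P,0).round(4))
L,R=onz(w,(192,191),.05),onz(w,(442,191),.05);print("deck front",L.round(4),R.round(4),np.linalg.norm(L-R))
E
```

```text
4.75 [0.471  0.3568 0.2128] [ 3.14106384e+00  2.02898701e-03 -2.35639759e+00] 0.19033470290393006
row265 [189, 210, 222, 223, 223, 223, 223, 223, 222, 223, 224, 224, 224, 231, 235, 235, 232, 197, 136, 188, 220, 225, 225, 226, 223, 208, 174, 163, 177, 181, 183, 182, 182, 182, 181, 180, 178, 177, 174, 158, 168, 207, 224, 226, 227, 227, 224, 191, 138, 185, 224, 235, 235, 226, 219, 218, 217, 217, 216, 216, 217, 217, 217, 216, 218, 222, 228, 228, 187, 99, 69, 64]
col308 [185, 186, 185, 185, 184, 183, 189, 219, 233, 235, 230, 165, 77, 54, 54, 56, 54, 54, 62, 98, 119, 126, 140, 182, 221, 226, 227]
padblack 356 261 59 52
[[0.3962 0.3249 0.052 ]
 [0.3645 0.3566 0.052 ]
 [0.3928 0.39   0.052 ]
 [0.4258 0.3567 0.052 ]] [0.04474488 0.04382962 0.04693113] mid [0.3948 0.357  0.052 ]
block front [[0.405  0.2757 0.0515]
 [0.3889 0.2917 0.0515]] [0.3969 0.2837 0.0515]
deck front [0.4443 0.2009 0.05  ] [0.3143 0.3307 0.05  ] 0.18366917322939413
```

Block front edge middle is at (0.397, 0.284), which fits the hinge estimate within 2 mm. I'm carrying on to about 1.8 rad, then comparing against the index.

carry_out:
  moves:
    - [0.0046, 0.0046, 0.0007, 0, 0, 0, -1]
    - [0.0093, 0.0093, 0.001, 0, 0, 0, -1]
    - [0.0139, 0.0139, 0.0012, 0, 0, 0, -1]
    - [0.0185, 0.0185, 0.001, 0, 0, 0, -1]
    - [0.0232, 0.0232, 0.0006, 0, 0, 0, -1]
    - [0.0278, 0.0278, 0, 0, 0, 0, -1]
    - [0.0369, 0.0369, -0.0021, 0, 0, 0, -1]
    - [0.0415, 0.0415, -0.0036, 0, 0, 0, -1]

```text
time: 5.75
ee_pos: [0.5115, 0.3977, 0.2101]
tcp_rot: [3.141, 0.001, -2.356]
ft_force: [-6.9, -0.9, 3.7]
width: 0.183
grip_force: 68.2
```

carry_out:
  moves:
    - [0, 0, 0, 0, 0, 0, -1]
    - [0, 0, 0, 0, 0, 0, -1]

```text
time: 6.0
ee_pos: [0.5119, 0.3979, 0.2101]
tcp_rot: [3.141, 0.004, -2.356]
ft_force: [-3.8, 4.3, 0.0]
width: 0.182
grip_force: 68.7
```

```bash
python3 snap.py e top,side
python3 - <<'E'
from h import *
f=pickle.load(open("e.pkl","rb"))
a=cv2.resize(f["side"]["img"][100:220,270:390],(400,400),interpolation=cv2.INTER_CUBIC)
b=cv2.resize(f["top"]["img"][200:320,120:240],(400,400),interpolation=cv2.INTER_CUBIC)
cv2.imwrite("pics/e2.png",np.hstack([b,a])[:,:,::-1])
E
```

```text
6.1 [0.5118 0.3979 0.2101] [ 3.14109827  0.00360803 -2.35645392] 0.1819852630185921
```

View pics/e2.png

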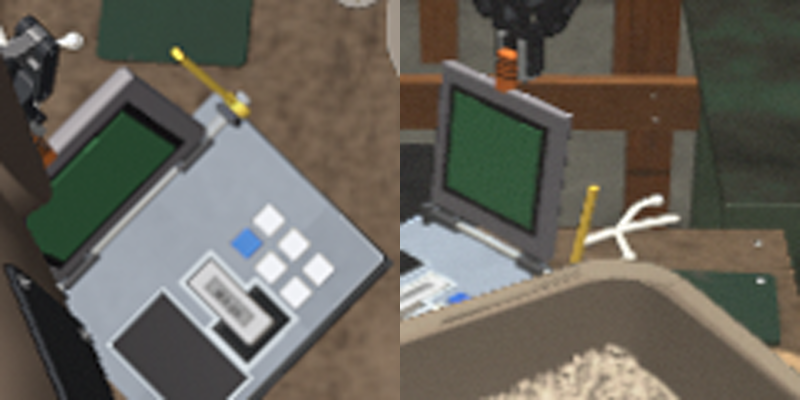

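In the side half, the screen's right edge runs (548,268)→(570,117) and the index runs (577,262)→(593,187), so the index leans a bit further. In the top half, the index runs from the pin at (240,107) to its tip at (176,52).

Run:
```python
from h import *
f=pickle.load(open("e.pkl","rb"));s,t=f["side"],f["top"]
H=np.array([.4826,.3692,.062]);xr=np.array([1,1,0])/2**.5;yr=np.array([-1,1,0])/2**.5
S=lambda x,y:(270+(x-400)/3.333,100+y/3.333); T=lambda x,y:(120+x/3.333,200+y/3.333)
def loc(P): d=np.subtract(P,H);return np.round([d@xr,d@yr,d[2]],4)
def sub(f,box,lo,hi):
    m=mask(f,lo,hi,box);ys,xs=np.nonzero(m);p=np.stack([xs,ys],1).astype(float)
    vx,vy,x0,y0=cv2.fitLine(p.astype(np.float32),cv2.DIST_L2,0,.01,.01).ravel()
    k=(p-[x0,y0])@[vx,vy];return len(p),(x0+vx*k.min(),y0+vy*k.min()),(x0+vx*k.max(),y0+vy*k.max())
n,a,b=sub(s,(310,150,340,185),(20,120,90),(32,255,255));print("side idx",n,a,b)
n,c,d=sub(t,(168,208,200,240),(20,120,90),(32,255,255));print("top idx",n,c,d)
for p in(a,b,S(577,262),S(593,187)):
    q=loc(onplane(s,p,H-.098*yr,yr));print("idx side-plane",q)
up=lambda A,B:np.degrees(np.arctan2(B[2]-A[2],-(B[0]-A[0])))
A,B=sorted([loc(onplane(s,p,H-.098*yr,yr)) for p in(a,b)],key=lambda q:q[2]);print("idx ang",up(A,B), "from hinge",up([0,0,0],B))
A,B=[loc(onplane(s,S(*p),H-.074*yr,yr)) for p in((548,268),(570,117))];print("screen edge",A,B,up(A,B))
tip=min((a,b),key=lambda p:p[1]);tt=min((c,d),key=lambda p:p[1])
P,e=tri(s,tip,t,tt);q=loc(P);print("tri tip",q,e,up([0,0,0],q))
print("TCP",loc(f["state"]["ee_pos"]+[0,0,.0125]))
```

```text
side idx 71 (np.float64(321.8161503452437), np.float64(178.20697289752292)) (np.float64(327.5415521745811), np.float64(155.63014280212087))
top idx 88 (np.float64(171.40359505016377), np.float64(214.5370562941851)) (np.float64(193.88276106178276), np.float64(234.13447976561918))
idx side-plane [ 0.0076 -0.098   0.0212]
idx side-plane [ 0.0291 -0.098   0.0854]
idx side-plane [ 0.013  -0.098   0.0175]
idx side-plane [ 0.0306 -0.098   0.0832]
idx ang 108.51523244087846 from hinge 108.81651339262949
screen edge [ 0.0022 -0.074   0.0054] [ 0.0268 -0.074   0.1402] 100.34224579734027
tri tip [ 0.0315 -0.0974  0.0845] 0.0023838560930522263 110.44450263594315
TCP [ 0.041  -0.0004  0.1606]
```

Index reads about 109°, the screen about 100–104°. I'm pulling on slightly, releasing, and rising straight up to compare from above.

carry_out:
  moves:
    - [0.0045, 0.0045, -0.0018, 0, 0, 0, -1]
    - [0.009, 0.009, -0.0038, 0, 0, 0, -1]
    - [0.009, 0.009, -0.0038, 0, 0, 0, -1]
    - [0.009, 0.009, -0.0038, 0, 0, 0, 0.0]
    - [0.009, 0.009, -0.0038, 0, 0, 0, 0.0]
    - [0.009, 0.009, 0.03, 0, 0, 0, 0.0]
    - [0.009, 0.009, 0.08, 0, 0, 0, 0.0]
    - [0.009, 0.009, 0.12, 0, 0, 0, 0.0]

```text
time: 7.1
ee_pos: [0.521, 0.4058, 0.3312]
tcp_rot: [-3.141, 0.002, -2.357]
ft_force: [0.2, 0.7, -0.2]
width: 0.503
grip_force: 0.0
```

carry_out:
  moves:
    - [0, 0, 0, 0, 0, 0, 0]
    - [0, 0, 0, 0, 0, 0, 0]

```text
time: 7.35
ee_pos: [0.5205, 0.4056, 0.3283]
tcp_rot: [3.142, -0.0, -2.357]
ft_force: [-1.0, 0.6, 0.0]
width: 0.497
grip_force: 0.0
```

```bash
python3 snap.py g wrist,side,top
```

```text
7.5 [0.5205 0.4057 0.3276] [ 3.14116560e+00 -1.78553667e-03 -2.35672678e+00] 0.49865625243109224
```

View pics/g_wrist.png

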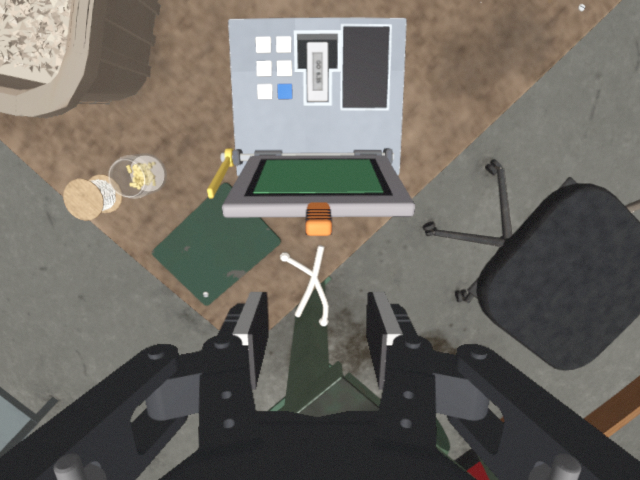

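The view from above shows the hinge bar at v≈153 (u 245–385), the index from (228,157) to its tip at (211,193), and the screen's free edge at v≈205–216 (u 225–412). The tab is at (318,220) and the jar is near the can lid at (137,176), all clear of the work.

Run:
```python
from h import *
f=pickle.load(open("g.pkl","rb"));w=f["wrist"]
xr=np.array([1,1,0])/2**.5;yr=np.array([-1,1,0])/2**.5
g=cv2.cvtColor(w["img"],cv2.COLOR_RGB2GRAY)
for u in(240,280,350,400): print(u,g[195:222,u].tolist())
m=mask(w,(18,90,80),(34,255,255),(195,140,240,205));ys,xs=np.nonzero(m)
print("yellow rows",[(y,xs[ys==y].min(),xs[ys==y].max()) for y in range(ys.min(),ys.max()+1,4)],ys.max())
# hinge reference: deck front corners & block, deck z .05
q=[(230,19),(405,19)];P=[onz(w,p,.05) for p in q];print("deck front",np.round(P,4))
print("bar",onz(w,(315,153),.062).round(4))
H=np.array([.4826,.3692,.062])
def P(th,r,q,h): return H-r*np.cos(th)*xr+np.array([0,0,r*np.sin(th)])+q*yr+h*(np.sin(th)*xr+np.array([0,0,np.cos(th)]))
for d in range(100,116,2):
    th=np.radians(d);print(d,"edge f/b",proj(w,[P(th,.145,.074,-.006),P(th,.145,-.074,-.006),P(th,.145,-.074,.006)]).round(1).tolist(),"idx90",proj(w,[P(th,.09,-.098,0),P(th,.02,-.098,0)]).round(1).tolist())
```

```text
240 [104, 104, 105, 106, 103, 105, 103, 106, 122, 152, 177, 191, 203, 210, 208, 206, 204, 202, 200, 198, 195, 177, 131, 92, 83, 84, 82]
280 [45, 79, 102, 105, 104, 104, 104, 104, 129, 160, 184, 196, 206, 209, 205, 204, 203, 200, 199, 197, 193, 172, 137, 128, 129, 131, 131]
350 [61, 90, 103, 103, 105, 101, 101, 111, 146, 180, 194, 202, 205, 204, 202, 201, 200, 198, 198, 197, 184, 155, 125, 120, 120, 123, 128]
400 [102, 105, 104, 102, 106, 104, 106, 121, 157, 185, 195, 198, 204, 203, 202, 201, 200, 199, 197, 195, 179, 119, 117, 116, 115, 115, 116]
yellow rows [(148, np.int64(226), np.int64(232)), (152, np.int64(224), np.int64(231)), (156, np.int64(225), np.int64(231)), (160, np.int64(225), np.int64(232)), (164, np.int64(221), np.int64(233)), (168, np.int64(218), np.int64(228)), (172, np.int64(216), np.int64(226)), (176, np.int64(214), np.int64(223)), (180, np.int64(211), np.int64(222)), (184, np.int64(209), np.int64(220)), (188, np.int64(207), np.int64(217)), (192, np.int64(207), np.int64(215)), (196, np.int64(208), np.int64(213))] 198
deck front [[0.4473 0.2032 0.05  ]
 [0.3159 0.3345 0.05  ]]
bar [0.4828 0.3662 0.062 ]
100 edge f/b [[416.9, 192.0], [217.7, 192.0], [219.6, 207.1]] idx90 [[207.1, 178.6], [225.1, 159.6]]
102 edge f/b [[416.1, 198.5], [218.5, 198.5], [220.5, 213.2]] idx90 [[207.6, 182.0], [225.2, 160.2]]
104 edge f/b [[415.3, 204.8], [219.3, 204.9], [221.4, 219.0]] idx90 [[208.1, 185.3], [225.3, 160.8]]
106 edge f/b [[414.4, 210.9], [220.1, 211.0], [222.3, 224.7]] idx90 [[208.6, 188.6], [225.3, 161.5]]
108 edge f/b [[413.5, 216.9], [221.0, 216.9], [223.3, 230.0]] idx90 [[209.2, 191.7], [225.4, 162.1]]
110 edge f/b [[412.6, 222.6], [222.0, 222.6], [224.3, 235.2]] idx90 [[209.7, 194.8], [225.5, 162.7]]
112 edge f/b [[411.6, 228.0], [222.9, 228.1], [225.3, 240.1]] idx90 [[210.3, 197.8], [225.6, 163.3]]
114 edge f/b [[410.6, 233.3], [223.9, 233.3], [226.4, 244.7]] idx90 [[211.0, 200.6], [225.7, 163.9]]
```

The screen stands at about 103.3° and the index at about 109°, so the tab crept. I'm regripping and pulling the remaining ~6°.

carry_out:
  moves:
    - [-0.0103, -0.0103, -0.05, 0, 0, 0, 0.0]
    - [-0.0103, -0.0103, -0.1, 0, 0, 0, 0.0]
    - [-0.0103, -0.0103, -0.1175, 0, 0, 0, 0.0]
    - [-0.0103, -0.0103, -0.1175, 0, 0, 0, -1]
    - [-0.0103, -0.0103, -0.1175, 0, 0, 0, -1]
    - [-0.0103, -0.0103, -0.1175, 0, 0, 0, -1]
    - [-0.0103, -0.0103, -0.1175, 0, 0, 0, -1]
  newtons: 90

```text
time: 8.38
ee_pos: [0.5102, 0.3963, 0.2124]
tcp_rot: [3.141, 0.002, -2.356]
ft_force: [-2.7, 4.4, -6.4]
width: 0.183
grip_force: 88.5
```

carry_out:
  moves:
    - [0.004, 0.004, -0.0014, 0, 0, 0, -1]
    - [0.008, 0.008, -0.003, 0, 0, 0, -1]
    - [0.0117, 0.0117, -0.0048, 0, 0, 0, -1]
    - [0.0117, 0.0117, -0.0048, 0, 0, 0, 0]
    - [0.0117, 0.0117, -0.0048, 0, 0, 0, 0]
    - [0.0117, 0.0117, 0.03, 0, 0, 0, 0.0]
    - [0.0117, 0.0117, 0.08, 0, 0, 0, 0.0]
    - [0.0117, 0.0117, 0.118, 0, 0, 0, 0.0]

```text
time: 9.38
ee_pos: [0.5222, 0.4071, 0.3323]
tcp_rot: [-3.141, 0.003, -2.357]
ft_force: [-0.2, 0.2, -0.7]
width: 0.5
grip_force: 0.0
```

carry_out:
  moves:
    - [0, 0, 0, 0, 0, 0, 0]
    - [0, 0, 0, 0, 0, 0, 0]

```text
time: 9.62
ee_pos: [0.5218, 0.4069, 0.329]
tcp_rot: [3.142, -0.0, -2.357]
ft_force: [0.9, 0.4, -0.5]
width: 0.499
grip_force: 0.0
```

```bash
python3 snap.py i wrist,side,top
python3 - <<'E'
from h import *
f=pickle.load(open("i.pkl","rb"));w=f["wrist"]
xr=np.array([1,1,0])/2**.5;yr=np.array([-1,1,0])/2**.5
g=cv2.cvtColor(w["img"],cv2.COLOR_RGB2GRAY)
for u in(240,280,350,400): print(u,g[205:240,u].tolist())
m=mask(w,(18,90,80),(34,255,255),(195,140,240,205));ys,xs=np.nonzero(m);print(ys.max())
H=np.array([.4826,.3692,.062])
def P(th,r,q,h): return H-r*np.cos(th)*xr+np.array([0,0,r*np.sin(th)])+q*yr+h*(np.sin(th)*xr+np.array([0,0,np.cos(th)]))
for d in range(104,114,2):
    th=np.radians(d);print(d,"edge f/b",proj(w,[P(th,.145,.074,-.006),P(th,.145,-.074,-.006),P(th,.145,-.074,.006)]).round(1).tolist(),"idx90",proj(w,[P(th,.09,-.098,0),P(th,.09,-.098,.005)]).round(1).tolist())
a=cv2.resize(f["side"]["img"][100:190,290:380],(540,540),interpolation=cv2.INTER_CUBIC)
cv2.imwrite("pics/i2.png",np.hstack([a,w["img"][140:240,190:230].repeat(5,0).repeat(5,1)[:540]] if 0 else [a])[:,:,::-1])
E
```

```text
9.78 [0.5218 0.4071 0.3282] [ 3.14116571e+00 -1.75994494e-03 -2.35665166e+00] 0.5031618245407753
240 [113, 115, 114, 115, 112, 116, 113, 115, 113, 115, 122, 148, 174, 188, 198, 206, 204, 202, 201, 199, 195, 195, 186, 148, 93, 86, 82, 86, 85, 86, 83, 86, 85, 86, 85]
280 [34, 51, 85, 110, 111, 114, 113, 114, 114, 113, 128, 156, 182, 194, 205, 204, 202, 201, 199, 198, 195, 192, 181, 152, 133, 127, 125, 121, 118, 119, 110, 99, 85, 80, 84]
350 [36, 65, 104, 114, 114, 113, 114, 115, 113, 115, 139, 172, 193, 199, 201, 199, 200, 196, 197, 196, 194, 192, 172, 137, 123, 122, 121, 122, 121, 123, 123, 125, 127, 126, 125]
400 [113, 114, 114, 113, 110, 111, 111, 115, 114, 118, 152, 182, 196, 197, 200, 198, 198, 197, 196, 195, 196, 191, 166, 127, 120, 120, 118, 119, 118, 119, 121, 119, 117, 116, 117]
196
104 edge f/b [[415.2, 202.1], [219.3, 202.2], [221.4, 216.4]] idx90 [[208.1, 183.1], [208.9, 188.3]]
106 edge f/b [[414.3, 208.3], [220.2, 208.3], [222.3, 222.0]] idx90 [[208.6, 186.3], [209.5, 191.4]]
108 edge f/b [[413.4, 214.2], [221.1, 214.2], [223.3, 227.4]] idx90 [[209.2, 189.5], [210.1, 194.4]]
110 edge f/b [[412.5, 219.9], [222.0, 220.0], [224.3, 232.6]] idx90 [[209.8, 192.6], [210.7, 197.3]]
112 edge f/b [[411.5, 225.4], [223.0, 225.5], [225.4, 237.5]] idx90 [[210.4, 195.5], [211.3, 200.2]]
```

View pics/i2.png

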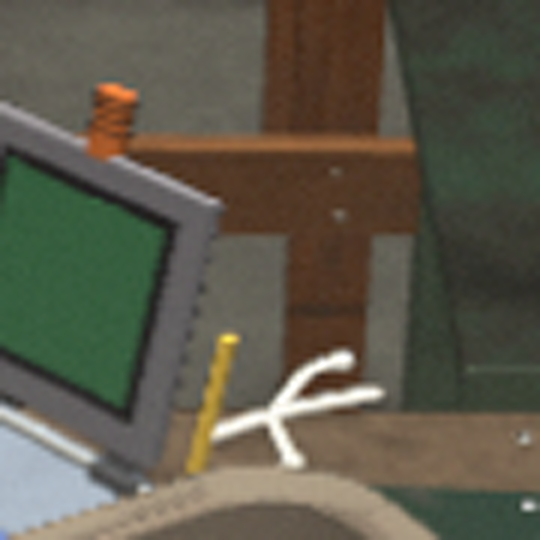

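Run:
```python
from h import *
f=pickle.load(open("i.pkl","rb"));w,s,t=f["wrist"],f["side"],f["top"]
xr=np.array([1,1,0])/2**.5;yr=np.array([-1,1,0])/2**.5;H=np.array([.4826,.3692,.062])
def loc(P): d=np.subtract(P,H);return np.array([d@xr,d@yr,d[2]])
up=lambda A,B:np.degrees(np.arctan2(B[2]-A[2],-(B[0]-A[0])))
S=lambda x,y:(290+x/6-.4,100+y/6-.4)
A,B=[loc(onplane(s,S(*p),H-.074*yr,yr)) for p in((163,455),(219,210))];print("screen side",A.round(4),B.round(4),up(A,B))
def fit(f,box,plane_y):
    m=mask(f,(18,90,80),(34,255,255),box);ys,xs=np.nonzero(m)
    Q=np.array([loc(onplane(f,(a,b),H+plane_y*yr,yr)) for a,b in zip(xs,ys)])[:,[0,2]]
    Q=Q[Q[:,1]>.022]
    vx,vz,x0,z0=cv2.fitLine(Q.astype(np.float32),cv2.DIST_HUBER,0,.01,.01).ravel()
    k=(Q-[x0,z0])@[vx,vz];a,b=[(x0+vx*k_,z0+vz*k_) for k_ in(k.min(),k.max())]
    a,b=sorted([a,b],key=lambda q:q[1]);print(len(Q),"axis",np.round(a,4),np.round(b,4),np.degrees(np.arctan2(b[1]-a[1],-(b[0]-a[0]))),"tip from hinge",np.degrees(np.arctan2(b[1],-b[0])))
fit(w,(195,140,240,205),-.098);fit(s,(305,150,345,185),-.098);fit(t,(150,200,200,240),-.098)
print("screen corner wrist(back right)",loc(onplane(w,(226.5,216.5),H-.074*yr,yr)).round(4))
# lateral corner tri: wrist + side of screen's right front top corner
P,e=tri(w,(225.5,216.5),s,S(216,207));print("corner tri",loc(P).round(4),e)
P,e=tri(w,(315.5,227.5),t,(0,0)) if 0 else (0,0)
print(H, f["state"]["ee_pos"])
```

```text
screen side [ 0.0117 -0.074   0.0179] [ 0.0471 -0.074   0.1344] 106.89603502722693
332 axis [0.0086 0.018 ] [0.0309 0.093 ] 106.58550718662917 tip from hinge 108.39824594660789
87 axis [0.008  0.0222] [0.0299 0.0872] 108.64816286171546 tip from hinge 108.94321406174359
54 axis [0.0141 0.0435] [0.0056 0.136 ] 84.74374868142047 tip from hinge 92.37155063297628
screen corner wrist(back right) [ 0.0444 -0.074   0.1238]
corner tri [ 0.0434 -0.073   0.1361] 0.0040762643986717115
[0.4826 0.3692 0.062 ] [0.52180518 0.40705407 0.32822759]
```

The screen measures about 108.5° and the index about 108.5–109°, so they are in line within the measurement. In that side crop, the screen's right edge runs (163,455)→(219,210), parallel to the index at (195,470)→(230,340). Now the press.

carry_out:
  moves:
    - [-0.03, -0.03, 0, 0, 0, 0, -1]
    - [-0.07, -0.07, 0, 0, 0, 0, -1]
    - [-0.11, -0.109, -0.03, 0, 0, 0, -1]
    - [-0.121, -0.1195, -0.08, 0, 0, 0, -1]
    - [-0.121, -0.1195, -0.14, 0, 0, 0, -1]
    - [-0.121, -0.1195, -0.2, 0, 0, 0, -1]
    - [-0.121, -0.1195, -0.24, 0, 0, 0, -1]
    - [-0.121, -0.1195, -0.262, 0, 0, 0, -1]
  newtons: 40

```text
time: 10.78
ee_pos: [0.4001, 0.2872, 0.0648]
tcp_rot: [3.14, -0.003, -2.357]
ft_force: [-0.0, 0.2, -0.5]
width: 0.004
grip_force: 0.0
```

carry_out:
  moves:
    - [0, 0, -0.004, 0, 0, 0, -1]
    - [0, 0, -0.008, 0, 0, 0, -1]

```text
time: 11.02
ee_pos: [0.4012, 0.2879, 0.0596]
tcp_rot: [-3.142, 0.0, -2.357]
ft_force: [0.3, 0.8, -0.1]
width: -0.002
grip_force: 0.0
```

```bash
python3 snap.py k wrist
```

```text
11.07 [0.4011 0.2878 0.0594] [-3.14150893e+00  5.68171429e-04 -2.35656200e+00] 0.003723572945775272
```

View pics/k_wrist.png

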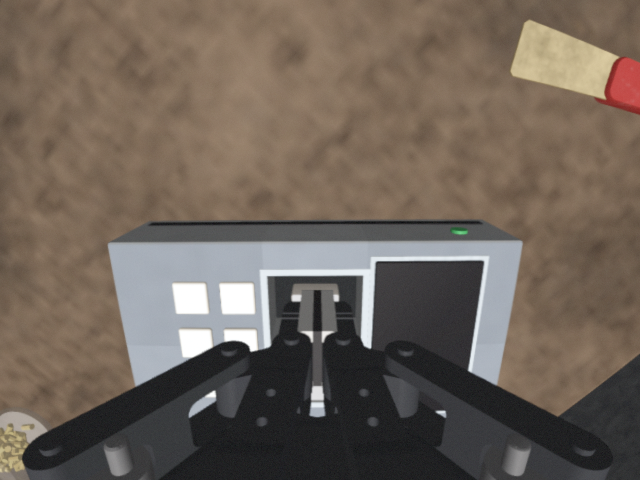

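The picture shows the shut fingers centred over the block's near end. The block front is at v≈285 and the dish front edge at v≈275, with margins on both sides. Now pressing gently.

carry_out:
  moves:
    - [0, 0, -0.003, 0, 0, 0, -1]
    - [0, 0, -0.005, 0, 0, 0, -1]
    - [0, 0, -0.007, 0, 0, 0, -1]
    - [0, 0, -0.008, 0, 0, 0, -1]
    - [0, 0, -0.009, 0, 0, 0, -1]
    - [0, 0, -0.01, 0, 0, 0, -1]
    - [0, 0, -0.011, 0, 0, 0, -1]

```text
time: 11.95
ee_pos: [0.4009, 0.2877, 0.0483]
tcp_rot: [3.141, -0.0, -2.357]
ft_force: [0.4, -0.1, -0.2]
width: 0.0
grip_force: 0.0
```

carry_out:
  moves:
    - [0, 0, -0.001, 0, 0, 0, -1]
    - [0, 0, -0.002, 0, 0, 0, -1]
    - [0, 0, -0.002, 0, 0, 0, -1]

```text
time: 12.32
ee_pos: [0.401, 0.2877, 0.0463]
tcp_rot: [3.141, -0.0, -2.357]
ft_force: [0.8, -0.3, -0.7]
width: 0.002
grip_force: 0.0
```

carry_out:
  moves:
    - [0, 0, -0.001, 0, 0, 0, -1]
    - [0, 0, -0.002, 0, 0, 0, -1]
    - [0, 0, -0.002, 0, 0, 0, -1]

```text
time: 12.7
ee_pos: [0.4009, 0.2877, 0.0442]
tcp_rot: [3.141, -0.0, -2.357]
ft_force: [-0.8, -0.6, 0.1]
width: -0.003
grip_force: 0.0
```

carry_out:
  moves:
    - [0, 0, 0.03, 0, 0, 0, -1]
    - [-0.01, -0.01, 0.08, 0, 0, 0, -1]
    - [-0.02, -0.02, 0.12, 0, 0, 0, -1]
    - [-0.02, -0.02, 0.12, 0, 0, 0, -1]
    - [-0.02, -0.02, 0.12, 0, 0, 0, -1]

```text
time: 13.32
ee_pos: [0.3809, 0.2677, 0.164]
tcp_rot: [3.141, 0.0, -2.357]
ft_force: [-0.3, -0.2, -0.9]
width: 0.002
grip_force: 0.0
```

```bash
python3 snap.py l wrist,top
python3 - <<'E'
from h import *
f=pickle.load(open("l.pkl","rb"));w,t=f["wrist"],f["top"]
N=np.array([.4185,.3052,.05]);xr=np.array([1,1,0])/2**.5;yr=np.array([-1,1,0])/2**.5
L=lambda x,y,z:N+x*xr+y*yr+np.array([0,0,z])
print("wrist proj of: level corners",proj(w,[L(x,y,.0015) for x,y in((-.03,-.011),(-.03,.011),(.03,.011),(.03,-.011))]).round(1).tolist())
c,s=np.cos(np.pi/6),np.sin(np.pi/6)
def R(a,h): return (-.002+a*c-h*s, -.0125+a*s+h*c)   # a along block from pivot, h above bottom
for fr in(-.028,-.03):
    q=[R(fr,.014),R(fr+.06,.014),R(fr+.06,0)];print("rocked x,z",np.round(q,4).tolist(),proj(w,[L(x,y,z) for x,z in q for y in(-.011,.011)]).round(1).tolist())
g=cv2.cvtColor(w["img"],cv2.COLOR_RGB2GRAY)
p=proj(w,[L(-.045,0,0),L(.045,0,0)]).round(0).astype(int);print(p.tolist())
u=p[0,0]
for du in(-8,8): print(u+du,g[p[0,1]:p[1,1]:2,u+du].tolist())
E
```

```text
13.43 [0.3808 0.2677 0.1633] [ 3.14093823e+00 -1.64013412e-03 -2.35658266e+00] -0.003619926196087883
wrist proj of: level corners [[301.2, 268.0], [330.3, 268.0], [329.5, 337.4], [302.2, 337.4]]
rocked x,z [[-0.0332, -0.0144], [0.0187, 0.0156], [0.0257, 0.0035]] [[302.0, 257.1], [329.6, 257.1], [301.3, 334.4], [330.2, 334.4], [302.1, 334.1], [329.6, 334.1]]
rocked x,z [[-0.035, -0.0154], [0.017, 0.0146], [0.024, 0.0025]] [[302.0, 254.6], [329.6, 254.6], [301.4, 331.7], [330.2, 331.7], [302.1, 331.5], [329.6, 331.5]]
[[316, 248], [316, 352]]
308 [191, 191, 190, 199, 240, 234, 210, 223, 223, 223, 224, 224, 205, 203, 204, 204, 204, 205, 204, 206, 206, 124, 110, 112, 111, 112, 114, 111, 112, 112, 109, 112, 112, 111, 113, 113, 111, 111, 113, 111, 113, 133, 242, 234, 133, 41, 37, 35, 38, 33, 36, 33]
324 [188, 187, 189, 194, 240, 233, 212, 222, 222, 222, 223, 222, 219, 219, 221, 220, 221, 221, 221, 219, 218, 130, 112, 112, 112, 112, 111, 113, 113, 111, 110, 111, 111, 111, 112, 112, 112, 113, 115, 108, 112, 131, 242, 244, 232, 185, 121, 67, 36, 36, 41, 36]
```

Run:
```python
from h import *
f=pickle.load(open("l.pkl","rb"));w,t=f["wrist"],f["top"]
a=cv2.resize(w["img"][225:375,230:380],(600,600),interpolation=cv2.INTER_CUBIC)
b=cv2.resize(t["img"][230:330,140:240],(200,200),interpolation=cv2.INTER_CUBIC)
c=cv2.resize(w["img"],(200,150),interpolation=cv2.INTER_AREA)
o=np.zeros((600,800,3),np.uint8);o[:,:600]=a;o[:200,600:]=b;o[200:350,600:]=c
cv2.imwrite("pics/l2.png",o[:,:,::-1])
```

```text
(no output)
```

View pics/l2.png

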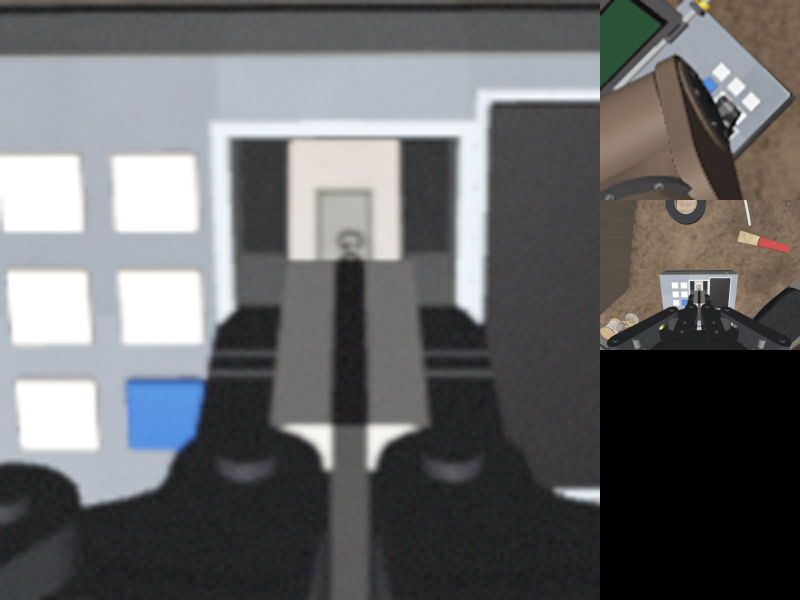

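The picture shows the block's near end sunk forward to the dish's front edge at (345,138), with front corners at u 288 and 401 in the crop. That matches the rocked pose (predicted v 257, seen 259.5), with the rest hidden behind the shut fingers. I'm opening and hovering, tilted 15°, over the raised end.

carry_out:
  moves:
    - [0.01, 0.01, 0, 4, -4, 0, 0.1]
    - [0.03, 0.03, 0, 8, -8, 0, 0.1]
    - [0.0474, 0.0472, -0.02, 10.6, -10.6, 0, 0.1]
    - [0.0474, 0.0472, -0.044, 10.6, -10.6, 0, 0.1]
    - [0.0474, 0.0472, -0.044, 10.6, -10.6, 0, 0.1]

```text
time: 14.05
ee_pos: [0.4275, 0.3145, 0.118]
tcp_rot: [3.14, 0.257, -2.357]
ft_force: [-0.2, -0.0, 0.1]
width: 0.544
grip_force: 0.0
```

```bash
python3 snap.py m wrist
python3 - <<'E'
from h import *
f=pickle.load(open("m.pkl","rb"));w=f["wrist"]
N=np.array([.4197,.3064,.05]);xr=np.array([1,1,0])/2**.5;yr=np.array([-1,1,0])/2**.5
L=lambda x,y,z:N+x*xr+y*yr+np.array([0,0,z])
c,s=np.cos(np.pi/6),.5
R=lambda a,h:(-.002+a*c-h*s,-.0125+a*s+h*c)
q=[R(-.028,.014),R(.032,.014),R(.032,0)]
print("rocked far/near",proj(w,[L(x,y,z) for x,z in q for y in(-.011,.011)]).round(1).tolist())
print("level",proj(w,[L(x,y,.0015) for x in(-.03,.03) for y in(-.011,.011)]).round(1).tolist())
g=cv2.cvtColor(w["img"],cv2.COLOR_RGB2GRAY);p=proj(w,[L(-.045,0,0),L(.05,0,0)]).astype(int);print(p.tolist())
for du in(-9,9): print(g[p[0,1]:p[1,1]:3,p[0,0]+du].tolist())
v=int(proj(w,[L(.012,0,.012)])[0,1]);print("row",v,g[v,270:365].tolist())
E
```

```text
14.1 [0.428  0.3148 0.1192] [ 3.14040222  0.25865925 -2.35687029] 0.5496570336744766
rocked far/near [[295.7, 152.8], [334.2, 152.8], [295.9, 257.6], [334.2, 257.6], [297.2, 256.1], [333.1, 256.1]]
level [[294.4, 167.7], [335.3, 167.7], [297.5, 260.0], [332.8, 260.0]]
[[314, 139], [315, 283]]
[175, 174, 186, 226, 183, 184, 208, 207, 208, 210, 208, 151, 151, 155, 158, 159, 159, 161, 162, 164, 161, 165, 162, 163, 165, 168, 168, 171, 173, 173, 175, 177, 177, 177, 214, 216, 217, 217, 216, 212, 91, 194, 222, 172, 171, 170, 170, 169]
[171, 172, 189, 226, 182, 188, 207, 207, 209, 208, 205, 127, 139, 136, 137, 140, 139, 136, 135, 138, 140, 140, 140, 142, 141, 137, 140, 137, 142, 142, 144, 147, 144, 126, 213, 215, 215, 215, 216, 211, 90, 199, 221, 170, 171, 170, 169, 171]
row 244 [150, 171, 171, 172, 170, 173, 171, 173, 172, 172, 173, 172, 172, 172, 171, 172, 172, 171, 171, 183, 212, 225, 227, 225, 206, 161, 169, 205, 217, 217, 217, 217, 217, 216, 216, 216, 216, 217, 217, 216, 215, 215, 216, 215, 215, 215, 215, 216, 214, 213, 214, 214, 214, 215, 214, 213, 215, 215, 216, 215, 214, 214, 213, 199, 160, 154, 204, 225, 227, 225, 213, 189, 174, 171, 172, 170, 173, 172, 173, 174, 174, 175, 173, 173, 173, 179, 206, 221, 220, 179, 95, 53, 52, 50, 51]
```

The block is rocked: it spans v 156–258, against a predicted 105 px rocked and 92 px level. Descending to grip the raised end.

carry_out:
  moves:
    - [0, 0, -0.03, 0, 0, 0, 0.0]
    - [0, 0, -0.05, 0, 0, 0, -0.1]
    - [0, 0, -0.06, 0, 0, 0, -0.2]
    - [0, 0, -0.0645, 0, 0, 0, -0.2]
    - [0, 0, -0.0645, 0, 0, 0, -0.2]
  newtons: 50

```text
time: 14.72
ee_pos: [0.4285, 0.3151, 0.0562]
tcp_rot: [3.141, 0.262, -2.357]
ft_force: [0.9, 0.2, -0.3]
width: 0.399
grip_force: 0.0
```

carry_out:
  moves:
    - [0, 0, 0, 0, 0, 0, -1]
    - [0, 0, 0, 0, 0, 0, -1]
    - [0, 0, 0, 0, 0, 0, -1]
    - [0, 0, 0, 0, 0, 0, -1]

```text
time: 15.22
ee_pos: [0.4286, 0.3151, 0.0562]
tcp_rot: [-3.142, 0.262, -2.357]
ft_force: [-0.5, 1.7, 4.0]
width: 0.227
grip_force: 49.1
```

carry_out:
  moves:
    - [0, 0, 0.006, 0, 0, 0, -1]
    - [0, 0, 0.015, 0, 0, 0, -1]
    - [0, 0, 0.03, 0, 0, 0, -1]
    - [0, 0, 0.05, 0, 0, 0, -1]
    - [0, 0, 0.06, 0, 0, 0, -1]
    - [0, 0, 0.06, 0, 0, 0, -1]

```text
time: 15.98
ee_pos: [0.4285, 0.315, 0.1165]
tcp_rot: [-3.141, 0.263, -2.356]
ft_force: [0.2, -1.0, -1.0]
width: 0.228
grip_force: 49.0
```

```bash
python3 snap.py n wrist
python3 - <<'E'
from h import *
f=pickle.load(open("n.pkl","rb"));w=f["wrist"]
g=cv2.cvtColor(w["img"],cv2.COLOR_RGB2GRAY)
for u in (300,327): print(u,g[100:300:3,u].tolist())
for v in (180,220): print(v,g[v,270:365:2].tolist())
# predicted block if rigid in grip (rocked 30 deg, raised dz)
dz=f["state"]["ee_pos"][2]-.0562;print("dz",dz)
N=np.array([.4197,.3064,.05+dz]);xr=np.array([1,1,0])/2**.5;yr=np.array([-1,1,0])/2**.5
c,s=np.cos(np.pi/6),.5
R=lambda a,h:(-.002+a*c-h*s,-.0125+a*s+h*c)
for a,h in((-.028,0),(-.028,.014),(.032,.014)):
    x,z=R(a,h);print(a,h,proj(w,[N+x*xr+y*yr+np.array([0,0,z]) for y in(-.011,.011)]).round(1).tolist())
E
```

```text
16.02 [0.4283 0.3149 0.1159] [ 3.14144179  0.26184637 -2.35663324] 0.22958838883583033
300 [109, 78, 74, 94, 90, 94, 126, 172, 175, 176, 175, 176, 178, 178, 175, 226, 226, 65, 50, 52, 52, 49, 48, 52, 50, 52, 54, 52, 50, 48, 52, 54, 202, 210, 211, 211, 213, 212, 213, 213, 211, 212, 212, 213, 212, 213, 214, 214, 214, 213, 213, 213, 213, 214, 213, 214, 215, 215, 216, 215, 217, 217, 217, 215, 216, 216, 217]
327 [102, 74, 77, 93, 93, 95, 135, 173, 176, 174, 175, 177, 175, 173, 175, 227, 225, 55, 49, 52, 48, 52, 50, 52, 51, 51, 50, 55, 50, 50, 53, 60, 205, 211, 209, 210, 211, 210, 210, 201, 119, 144, 146, 146, 147, 148, 150, 149, 149, 151, 152, 157, 158, 161, 160, 160, 162, 161, 159, 162, 160, 158, 161, 165, 163, 164, 169]
180 [207, 229, 226, 130, 77, 70, 52, 54, 51, 51, 48, 50, 53, 47, 46, 50, 52, 48, 51, 53, 51, 51, 51, 54, 53, 55, 53, 51, 53, 51, 53, 54, 51, 50, 50, 47, 53, 50, 51, 52, 55, 78, 85, 208, 228, 226, 224, 219]
220 [172, 171, 171, 172, 173, 174, 173, 173, 172, 176, 196, 210, 212, 212, 212, 211, 180, 115, 120, 125, 127, 130, 128, 129, 132, 132, 133, 139, 133, 137, 197, 211, 211, 212, 211, 204, 196, 178, 175, 175, 175, 176, 174, 175, 188, 225, 179, 57]
dz 0.059657976302742305
-0.028 0 [[291.9, 197.6], [339.5, 197.6]]
-0.028 0.014 [[289.6, 194.5], [341.6, 194.5]]
0.032 0.014 [[290.0, 335.0], [341.3, 335.0]]
```

The block is held firmly, with its front edge at v≈195 (194.5 predicted). I'm measuring the pad from the earlier picture to place it.

Run:
```python
from h import *
xr=np.array([1,1,0])/2**.5;yr=np.array([-1,1,0])/2**.5
for n,bx in(("c",(345,198,432,318)),("g",(335,18,398,118)),("m",(340,120,480,330))):
    w=pickle.load(open(n+".pkl","rb"))["wrist"];g=cv2.cvtColor(w["img"],cv2.COLOR_RGB2GRAY)
    x0,y0,x1,y1=bx;m=(g[y0:y1,x0:x1]<95).astype(np.uint8)*255;m=cv2.morphologyEx(m,cv2.MORPH_OPEN,np.ones((3,3)))
    x,y,ww,hh=cv2.boundingRect(big(m));x+=x0;y+=y0
    P=np.array([onz(w,p,.052) for p in((x,y),(x+ww-1,y),(x+ww-1,y+hh-1),(x,y+hh-1))])
    M=P.mean(0);print(n,(x,y,ww,hh),"mid",M.round(4),"s",(M@xr).round(4),"y",(M@yr).round(4),"sizes",np.linalg.norm(np.diff(P,axis=0),axis=1).round(4))
print("N s,y",np.array([.4197,.3064,0])@xr,np.array([.4197,.3064,0])@yr)
```

```text
c (353, 208, 67, 110) mid [0.382  0.3439 0.052 ] s 0.5133 y -0.0269 sizes [0.0487 0.09   0.0537]
g (343, 27, 46, 80) mid [0.3798 0.3405 0.052 ] s 0.5093 y -0.0278 sizes [0.0477 0.0808 0.0498]
m (359, 139, 101, 131) mid [0.3779 0.3416 0.052 ] s 0.5088 y -0.0257 sizes [0.0524 0.0849 0.0644]
N s,y 0.5134302338195521 -0.08011519830843582
```

carry_out:
  moves:
    - [-0.008, 0.009, 0.005, -4, 4, 0, -1]
    - [-0.017, 0.02, 0.005, -9, 9, 0, -1]
    - [-0.026, 0.03, 0.005, -15, 15, 0, -1]
    - [-0.0343, 0.0395, 0, -21.2, 21.2, 0, -1]
    - [-0.0343, 0.0395, -0.02, -21.2, 21.2, 0, -1]
    - [-0.0343, 0.0395, -0.035, -21.2, 21.2, 0, -1]
    - [-0.0343, 0.0395, -0.035, -21.2, 21.2, 0, -1]
    - [-0.0343, 0.0395, -0.035, -21.2, 21.2, 0, -1]

```text
time: 17.02
ee_pos: [0.3942, 0.3543, 0.0812]
tcp_rot: [-3.142, -0.261, -2.357]
ft_force: [1.2, -0.3, -0.9]
width: 0.231
grip_force: 49.1
```

```bash
python3 snap.py o wrist,top
python3 - <<'E'
from h import *
f=pickle.load(open("o.pkl","rb"));w=f["wrist"];g=cv2.cvtColor(w["img"],cv2.COLOR_RGB2GRAY)
e=np.array(f["state"]["ee_pos"]);xr=np.array([1,1,0])/2**.5;yr=np.array([-1,1,0])/2**.5
C=e-.0199*xr-[0,0,.0019];print("block centre pred",C.round(4))
for x in(-.03,):
  for z in(-.007,.007): print(z,proj(w,[C+x*xr+y*yr+np.array([0,0,z]) for y in(-.011,.011)]).round(1).tolist())
u=int(proj(w,[C])[0,0])
for du in(-12,12): print(u+du,g[150:330:3,u+du].tolist())
M=np.array([.38,.3404,.052]);print("pad corners",proj(w,[M+a*xr+b*yr for a,b in((-.042,-.025),(-.042,.025),(.042,.025),(.042,-.025))]).round(1).tolist())
E
```

```text
17.12 [0.3943 0.3544 0.0815] [-3.14143488 -0.26045371 -2.356906  ] 0.23057871338531621
block centre pred [0.3803 0.3404 0.0796]
-0.007 [[291.4, 197.8], [339.4, 197.8]]
0.007 [[289.0, 194.7], [341.5, 194.7]]
303 [104, 103, 102, 103, 127, 163, 165, 163, 174, 218, 62, 62, 61, 61, 60, 182, 216, 216, 216, 216, 216, 218, 216, 160, 141, 145, 146, 152, 151, 151, 150, 153, 154, 162, 163, 162, 173, 173, 172, 170, 175, 184, 183, 182, 180, 181, 181, 187, 185, 188, 190, 191, 196, 196, 216, 217, 218, 217, 216, 216]
327 [107, 105, 106, 107, 138, 165, 166, 162, 174, 219, 65, 64, 66, 65, 65, 198, 216, 215, 216, 216, 216, 215, 214, 133, 139, 146, 143, 140, 144, 148, 144, 144, 149, 150, 153, 154, 157, 157, 157, 160, 161, 159, 158, 156, 155, 158, 159, 160, 162, 164, 167, 161, 158, 127, 214, 215, 215, 216, 214, 214]
pad corners [[267.4, 178.0], [364.4, 178.0], [363.7, 339.2], [268.3, 339.2]]
```

The block and pad edges sit where predicted (v≈194.5 and 177). Lowering gently.

carry_out:
  moves:
    - [0, 0, -0.008, 0, 0, 0, -1]
    - [0, 0, -0.015, 0, 0, 0, -1]
    - [0, 0, -0.018, 0, 0, 0, -1]
    - [0, 0, -0.0195, 0, 0, 0, -1]
    - [0, 0, -0.0203, 0, 0, 0, -1]
    - [0, 0, -0.0203, 0, 0, 0, -1]

```text
time: 17.88
ee_pos: [0.3939, 0.3543, 0.0622]
tcp_rot: [-3.141, -0.262, -2.357]
ft_force: [-3.9, -2.6, 22.2]
width: 0.23
grip_force: 51.5
```

carry_out:
  moves:
    - [0, 0, 0.001, 0, 0, 0, -1]
    - [0, 0, 0.001, 0, 0, 0, -0.1]
    - [0, 0, 0.001, 0, 0, 0, -0.1]
    - [0, 0, 0.001, 0, 0, 0, -0.1]
    - [0.003, 0.003, 0.02, 0, 0, 0, -0.1]
    - [0.003, 0.003, 0.06, 4, -4, 0, -0.1]
    - [-0.01, -0.01, 0.11, 8, -8, 0, -0.1]
    - [-0.02, -0.02, 0.15, 10.6, -10.6, 0, -0.1]

```text
time: 18.88
ee_pos: [0.3735, 0.334, 0.2121]
tcp_rot: [-3.142, 0.003, -2.357]
ft_force: [0.6, -0.6, 0.8]
width: 0.453
grip_force: 0.0
```

carry_out:
  moves:
    - [0, 0, 0.03, 0, 0, 0, 0.2]
    - [-0.02, -0.02, 0.05, 0, 0, 0, 0.2]
    - [-0.02, -0.02, 0.05, 0, 0, 0, 0.2]
    - [-0.02, -0.02, 0.05, 0, 0, 0, 0.2]

```text
time: 19.38
ee_pos: [0.3543, 0.3146, 0.2602]
tcp_rot: [3.141, -0.0, -2.357]
ft_force: [-0.1, -1.1, -0.2]
width: 0.595
grip_force: 0.0
```

```bash
python3 snap.py p wrist,side,top
python3 - <<'E'
from h import *
f=pickle.load(open("p.pkl","rb"));w,s=f["wrist"],f["side"];g=cv2.cvtColor(w["img"],cv2.COLOR_RGB2GRAY)
xr=np.array([1,1,0])/2**.5;yr=np.array([-1,1,0])/2**.5;M=np.array([.38,.3404,.052])
c=proj(w,[M+[0,0,.014]])[0];print("centre px",c)
x,y=c.astype(int);sub=(g[y-70:y+70,x-50:x+50]>185).astype(np.uint8)*255
for ct in cv2.findContours(sub,cv2.RETR_EXTERNAL,cv2.CHAIN_APPROX_NONE)[0]:
    if cv2.contourArea(ct)>300:
        b=cv2.minAreaRect(ct);print(b[0][0]+x-50,b[0][1]+y-70,b[1:])
        P=np.array([onz(w,q+[x-50,y-70],.066) for q in cv2.boxPoints(b)]);m=P.mean(0)-M;print("off x,y",m@xr,m@yr,np.linalg.norm(np.diff(P,axis=0),axis=1))
print("pad",proj(w,[M+a*xr+b*yr for a,b in((-.042,-.025),(-.042,.025),(.042,.025),(.042,-.025))]).round(1).tolist())
print(g[y,x-50:x+50:2].tolist());print(g[y-70:y+70:3,x-9].tolist())
a,b=[pickle.load(open(n+".pkl","rb"))["side"]["img"][100:190,280:345].astype(int) for n in("i","p")]
print("side diff",np.abs(a-b).max(2).mean(), (np.abs(a-b).max(2)>40).sum())
E
```

```text
19.52 [0.3543 0.3147 0.2597] [ 3.14123957e+00 -1.31679647e-03 -2.35660136e+00] 0.5997445146020763
centre px [316.10645414 251.14899762]
310.99999237060547 259.49999237060547 ((89.99998474121094, 120.99998474121094), 0.0)
off x,y 0.01214402428206705 -0.005114848424504586 [0.12808026 0.08506666 0.12798304]
pad [[290.8, 206.4], [341.4, 206.4], [339.8, 284.8], [292.5, 284.8]]
[123, 126, 123, 123, 123, 125, 215, 237, 198, 195, 195, 194, 221, 168, 77, 78, 78, 76, 77, 77, 203, 232, 221, 172, 187, 180, 174, 176, 187, 231, 231, 157, 74, 77, 77, 76, 74, 155, 220, 187, 186, 186, 185, 188, 188, 185, 134, 129, 125, 128]
[121, 127, 126, 118, 88, 95, 182, 181, 234, 79, 79, 81, 81, 135, 234, 234, 233, 233, 232, 233, 232, 231, 230, 231, 231, 232, 231, 228, 228, 228, 224, 219, 216, 75, 86, 219, 190, 190, 189, 191, 190, 190, 189, 189, 190, 190, 190]
side diff 2.7917948717948717 14
```

The block lies flat and centred on the pad, within about 1.5 mm. The side picture shows the screen and index unchanged, and the arm is clear, so I'm handing in.

```bash
python3 -c "
from plant import env;print(env.finish_job())"
```

```text
the job is handed in; nothing more can be done
None
```

I handed the job in at about 19.5 s: the screen stands in line with the index arm to within about 1° by camera measurement, the block lies flat within about 1.5 mm of the pad's middle, and I saw no contact with the index arm or the other things on the table.

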